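Fit the tee key on the washing machine's stop valve and hold it home

TASK

The washing machine's stop valve on the ledge is worked with a loose tee key, which hangs by its crossbar on the two hooks of the steel bracket. Lift the key up off its hooks, set its socket on the valve's upright splined spindle, turn it until the splines mesh, and push it straight down fully home against the sprung guard collar. Finish still gripping the key and pressing it down (the collar pushes it off if you let go), with the valve left shut while I check the hose below; do not disturb the tub, jar, funnel or scoop.

Things in the scene. Friction and masses are not known exactly. Their poses are not given: they have to be found in the camera images.
- key_grip (a point): centre of the hub of the steel tee key (100 mm tall, 0.15 to 0.3 kg), the place to pinch it from above, fingers closing along x. Key axes: z up the shank, y along the crossbar, x across the hub's flats. Hub 16 (x) by 30 (y) by 30 mm (z). Crossbar 12 mm round, 110 mm long, axis 3 mm above this point. Shank 14 mm round from 15 mm below this point; socket 35 mm round from 37 mm below
- key_mouth (a point): centre of the open lower rim of the key's socket, 85 mm below key_grip on the key's axis; same axes. Rim 35 mm outside, 29 mm inside, 4 mm deep; behind it the bore has six inner splines (tips on a 17 mm circle) and six grooves between them, one groove along the key's +x axis, the others every 60 degrees
- spindle_top (a point): on the axis of the valve's upright brass spindle, at the upper ends of its splines, 135 mm above the ledge; z up. Six splines 3.6 mm wide, 22 mm over the tips, ends chamfered, on a 14 mm core, one along this +x axis, the others every 60 degrees; a tapered nose rises 10 mm above. Meshes when the key's x agrees with this x modulo 60 degrees within 9 degrees; when home, key_mouth is 18 mm below
- valve_pipe (a point): centre of the valve's brass body on the axis of its level grey pipe, 55 mm above the ledge. The pipe, 27 mm round, runs 110 mm either way along this y axis and goes down into the ledge at both ends; fixed. Brass body and nuts up to 24 mm from the axes. An unmeshed key stops spline on spline with its mouth 4 to 6 mm below spindle_top; a meshed one has about 1.5 mm of sideways play
- spindle (a joint): turn of the valve spindle in rad: 0 is shut (it cannot turn further clockwise), growing counter-clockwise seen from above as the valve opens; it stays where it is left, and takes about 0.6 Nm to turn
- collar_top (a point): centre of the top face of the guard collar, a steel ring 40 mm in diameter round the spindle; 125 mm above the ledge when free, 117 mm when fully down
- collar (a joint): travel of the guard collar in m: 0 free, 0.008 pushed down to its stop. Its spring pushes up with about 4 N at first and 9.6 N at the stop, more than the key's weight. The rim of the meshed key pushes it down; an unmeshed key does not reach it
- hook_seat (a point): midway between the two hooks of the fixed bracket, on the axis of the hanging crossbar, 150 mm above the ledge; z up. Hooks: 7 mm round bars along x at y = -40 and +40 mm, just under the crossbar. Towards +x they run 88 mm to a flat upright that ends 8 mm above this point; 20 mm towards -x their tips turn up to 10 mm above it, so lift the key straight up 20 mm or more
- tub: closed blue plastic detergent tub with two clothes pegs lying on its lid, 118 by 168 by 135 mm, origin under its centre; bystander, leave alone
- jar: glass jar with a steel screw lid, 76 mm in diameter, 112 mm tall, origin under its centre; bystander, leave alone
- funnel: steel funnel standing mouth down, 104 mm in diameter, 115 mm tall, origin under its centre; bystander, leave alone
- scoop: white measuring scoop, cup 52 mm in diameter and 36 mm tall with a flat handle reaching 98 mm to -x of its origin, which is under the cup's centre; bystander, leave alone
Not all that is in view belongs to the job. Of the things shaped like the part that bears key_grip, the bare steel one is meant.

How it is judged (in metres and radians):
On the way, in this order (a step that is already met when the one before it is completed fails the run):
1. the key is lifted up above both hooks, 20 mm over where it hung, in the fingers (z of key_grip in the frame of hook_seat above 0.017 m and horizontal distance between key_grip and hook_seat below 0.08 m and contact force between the fingers and key above 1 N), for 0.05 s.
2. the key's splines have meshed with the spindle's: the mouth is 8 mm or more below the upper ends of the splines, on the axis and upright (z of key_mouth in the frame of spindle_top below -0.008 m and horizontal distance between key_mouth and spindle_top below 0.004 m and angle between the z axis of key_mouth and the z axis of spindle_top, either way round below 0.12 rad), for 0.1 s.
At the end, for the whole second after the job is handed in: Through the last second: key meshed on the spindle, mouth at least 15.5 mm below the spline ends (home is 18), within 4 mm of the axis and 0.10 rad of upright; collar held down more than 6 of its 8 mm; fingers on the key with more than 3 N; valve turned less than 0.3 rad (value of joint collar above 0.006 m and z of key_mouth in the frame of spindle_top below -0.0155 m and horizontal distance between key_mouth and spindle_top below 0.004 m and angle between the z axis of key_mouth and the z axis of spindle_top, either way round below 0.1 rad and contact force between the fingers and key above 3 N and value of joint spindle below 0.3 rad); the arm keeps its last pose, push and grip.
It fails at once if the valve was turned open by more than 0.3 rad (value of joint spindle above 0.3 rad).
It fails at once if the tub, jar, funnel or scoop was moved by more than 20 mm or knocked over (distance of any of tub, jar, funnel, scoop from where it was at the start of the episode above 0.02 m or angle between any of jar, funnel, scoop's own z axis and vertical above 0.5 rad).
It also fails if it takes over 48 s, if anything falls off the work surface, if the arm or the gripper's body presses on something with over 40 N, if the wrist force passes 120 N, or if a joint passes its speed limit or range.

ROBOT

A 6-joint arm with a two-finger parallel gripper is mounted at the origin on the work surface. World frame = base frame: x ahead of the robot, y to its left, z up, the work surface at z = 0. Lengths are in mm, angles in rad, forces in N, time in s.
With the tool pointing down it reaches from about 275 to 750 mm from the base axis. Payload 10.2 kg.
Tool frame: the origin (TCP) lies midway between the tips of the shut fingers; the grasp point (between the pads) lies 19 mm behind it; x points along the fingers, y is the direction in which the jaws open and shut, and the axes are right-handed (so a half turn about x gives the same grasp; the last joint's range is limited). The gripper opens to 85 mm and grips with 20 to 120 N. Pads are 22 mm wide; open, the fingers measure 114 mm over their backs; the gripper's body (76 mm by 85 mm) begins 54 mm behind the grasp point. The pads swing forward as they close: fully open they stand 13 mm farther back than shut.
Start: joints at [1.061, 0.313, 1.498, -0, 1.331, -0.223], TCP at [148.527, 503.558, 231.294] pointing down, gripper open.
Joint ranges: [-2.94, 2.94], [-0.97, 2.17], [0.19, 2.56], [-1.23, 4.37], [0.02, 3.11], [-2.88, 2.88]. Speed limits (rad/s): [2.39, 2.39, 3.01, 3.14, 3.14, 3.14].

INTERFACE

Orientations are given as a unit quaternion [w, x, y, z].
In Python, from rig import sense, capture, get_calibration, finish_job gives the robot as it stands.
- The arm moves only by the tool jog_arm, never from a script. Its argument "increments" is a list of rows, each an object of numbers: "rx", "ry", "rz": the turn, a rotation vector about the tool's x, y, z in rad; "x", "y", "z": the shift along the tool's x, y, z in mm; "hand": the finger opening in mm, from 0 to 85.4. A call has 1 to 5 rows; each row shifts and turns the commanded pose from where the row before left it, along the tool's axes as they then stand; what a row does not reach is not made up. A row lasts 1/8 s, in which the tool goes at most 62.5 mm and 10.7 degrees, less where a joint would pass 70% of its speed; a pose out of reach is approached as far as the arm can. A call with a gripper value outside its range is refused whole. The fingers move at their own pace and stop on an object; "force" is the grip in N (left out, the last holds). Time passes only in rows, so rows that do not move let the fingers close. It gives the time, the measured TCP pose, the force and the opening at its end, in the units of the state.
- sense(): the state, without advancing time (a new reading comes with each control period).
- capture(name): name is "scene" or "top" or "wrist"; returns the picture (400x640x3 uint8, red, green, blue); there is no depth.
- get_calibration(name): a dict with "camera_matrix" (3x3 intrinsics, pixels), "D" ([k1, k2, p1, p2, k3] as OpenCV has them; the pictures are not rectified), "R" (3x3) and "t" (3): a world point X has camera coordinates R X + t; the wrist camera has in their place "T_tool_cam" (4x4, takes a point from camera to tool coordinates, whose origin is the TCP and whose axes are the tool frame's). Camera axes: x right, y down, z forward; pixel columns grow to the right and rows downward; lengths in mm; the calibration is good to about 2 mm. A picture is of the moment at which its call begins: read the wrist's pose just before it. get_calibration takes no time and is no camera call.
- finish_job(): hands the job in, once; it reports no verdict.
The state is a dict: "time_s": time; "joints": joint angles; "dq": joint speeds; "tau": joint torques, N m; "eef_pos": TCP position; "ee_rot": TCP orientation; "force": force on the tool from outside, world axes, zero at the start; "wrist_torque": the same for the moment, N m; "grip_width": opening from 0.0 (shut) to 1.0 (fully open).
Only numpy, scipy, OpenCV 4.12 (cv2) and the standard library are available. Lean on these libraries where they do the work, as an engineer would, in place of code of your own. Each camera call takes 0.05 s, during which the arm holds its last target.

## Working session

There is one attempt and no reset: what is moved stays moved. The work goes in short steps, Python scripts to look and compute and a tool call to move; the robot and the scene stay as the last step left them, time stands still between calls to the robot, and variables do not carry over. Pictures are saved under pics/ and viewed, and the job is handed in when it is done.

Besides the shell and the picture viewer there is one more tool, called after "Emit:" as name(argument=value, ...), one argument or row to a line, values as JSON. jog_arm: Moves the arm, as the interface text tells. Its arguments: {"type":"object","properties":{"increments":{"type":"array","items":{"type":"object","properties":{"rx":{"type":"number"},"ry":{"type":"number"},"rz":{"type":"number"},"x":{"type":"number"},"y":{"type":"number"},"z":{"type":"number"},"hand":{"type":"number"}}}},"force":{"type":"number"}},"required":["increments"]}

```bash
mkdir -p pics; ls; python3 - <<'E'
from rig import *
import cv2,json
print(sense())
for n in ("scene","top","wrist"):
    im=capture(n); cv2.imwrite(f"pics/{n}0.png",im[:,:,::-1]); print(n,get_calibration(n))
E
```

```text
pics
{'time_s': 0.0, 'joints': array([ 1.06061003e+00,  3.13450224e-01,  1.49842583e+00, -4.41525688e-05,
        1.33100122e+00, -2.23388333e-01]), 'dq': array([-0.00012386,  0.00011617, -0.00185903,  0.00127353, -0.00190068,
       -0.00080611]), 'tau': array([ 1.62280423e-03, -4.12268507e+01, -2.59744066e+01, -7.52445385e-05,
        4.12470661e-03, -1.69012333e-05]), 'eef_pos': array([148.40192204, 503.3226852 , 230.73919821]), 'ee_rot': array([ 0.69970068,  0.10061813,  0.69999813, -0.10147694]), 'force': array([ 0.16491027, -0.18880008, -0.12516244]), 'wrist_torque': array([0.01022747, 0.01185558, 0.04549008]), 'grip_width': 1.00335319387857}
scene {'camera_matrix': array([[413.50647487,   0.        , 321.90724122],
       [  0.        , 413.50647487, 193.56520399],
       [  0.        ,   0.        ,   1.        ]]), 'D': array([-0.05658821,  0.        ,  0.        ,  0.        ,  0.        ]), 'R': array([[-0.252667  ,  0.96754561,  0.00385611],
       [ 0.75075023,  0.19856356, -0.63003699],
       [-0.6103552 , -0.15629458, -0.77655555]]), 't': array([ 154.21093887, -376.67
[... 404 characters left out ...]
0.0031363 , -0.99272184]]), 't': array([  -8.61374983,  590.36635737, 1281.58062582])}
wrist {'camera_matrix': array([[297.62577904,   0.        , 313.72884686],
       [  0.        , 297.62577904, 198.34291231],
       [  0.        ,   0.        ,   1.        ]]), 'D': array([-0.04103352,  0.        ,  0.        ,  0.        ,  0.        ]), 'T_tool_cam': array([[-8.55984809e-04, -3.11597673e-01,  9.50213743e-01,
        -1.42077981e+02],
       [ 9.99999339e-01,  4.62567153e-04,  1.05252013e-03,
         2.68995256e-02],
       [-7.67500490e-04,  9.50214016e-01,  3.11597071e-01,
        -8.04246402e+01],
       [ 0.00000000e+00,  0.00000000e+00,  0.00000000e+00,
         1.00000000e+00]])}
```

View pics/scene0.png

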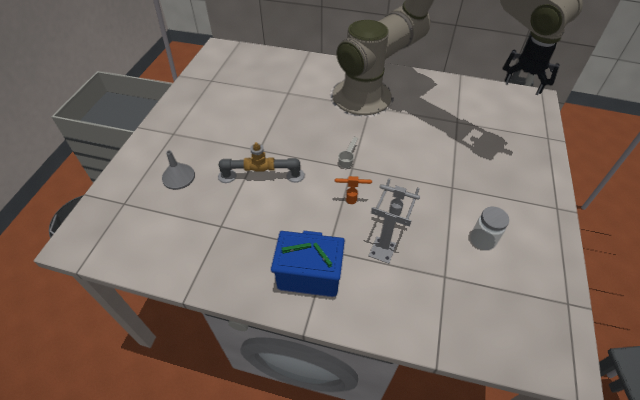

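View pics/top0.png

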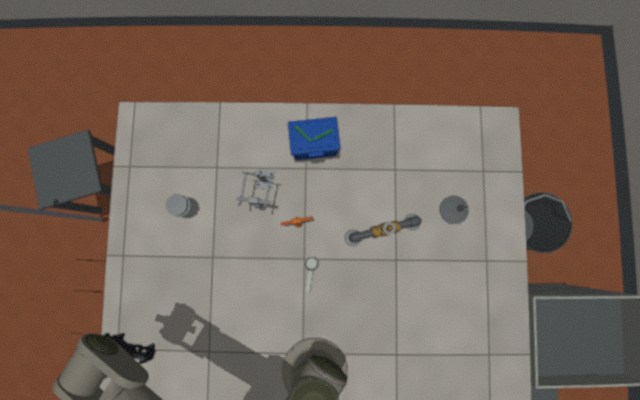

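View pics/wrist0.png

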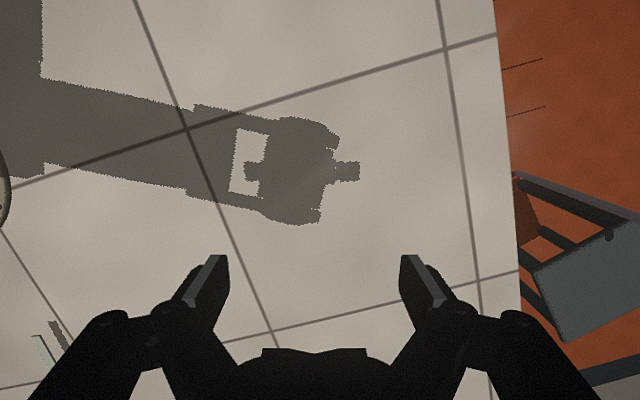

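Three candidates/regions: an orange tee (decoy, top 297,222 / scene 352,188), and a steel tee hanging on the bracket (top ~263,207 / scene ~398,198). The steel one fits; I'll enlarge to confirm.

```bash
python3 - <<'E'
import cv2
s=cv2.imread("pics/scene0.png");t=cv2.imread("pics/top0.png")
cv2.imwrite("pics/c1.png",cv2.resize(s[170:270,340:450],None,fx=6,fy=6,interpolation=cv2.INTER_CUBIC)[:600])
cv2.imwrite("pics/c2.png",cv2.resize(t[160:225,225:295],None,fx=9,fy=9,interpolation=cv2.INTER_CUBIC))
cv2.imwrite("pics/c3.png",cv2.resize(t[205:255,335:430],None,fx=8,fy=8,interpolation=cv2.INTER_CUBIC))
cv2.imwrite("pics/c4.png",cv2.resize(s[135:190,210:310],None,fx=8,fy=8,interpolation=cv2.INTER_CUBIC))
E
```

```text
(no output)
```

View pics/c1.png

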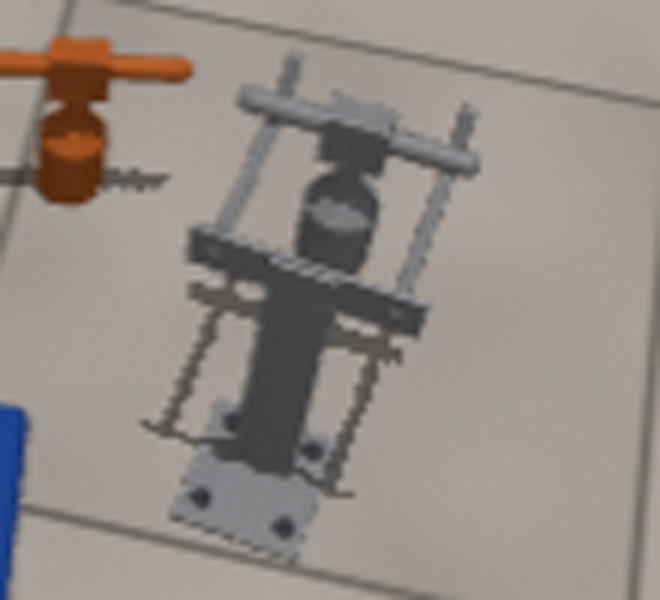

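View pics/c2.png

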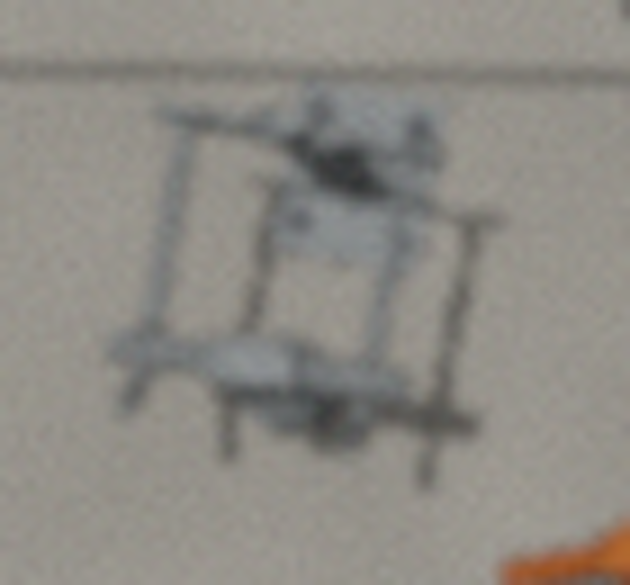

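View pics/c3.png

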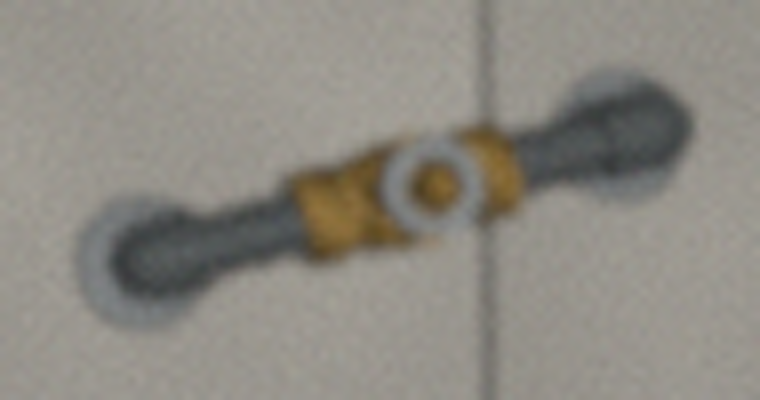

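View pics/c4.png

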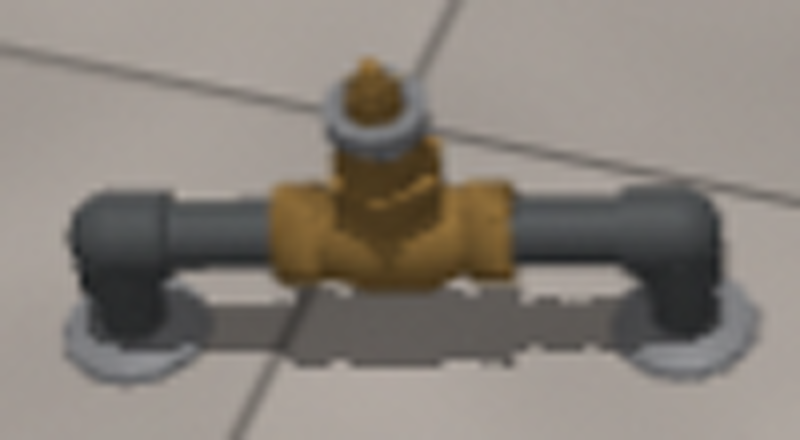

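The crops confirm it: the steel tee key hangs on the bracket with its crossbar ends at top (238,199)/(270,203) and scene (380.5,186)/(419.5,197). The orange one is painted and stands on the ledge. The valve's collar centre is at top (389.4,228.4) and scene (257,149).

```bash
cat > h.py <<'E'
import numpy as np,cv2
from rig import *
from scipy.spatial.transform import Rotation as Ro
def ray(n,uv,pose=None):
    c=get_calibration(n)
    p=cv2.undistortPoints(np.array([[uv]],float),c["camera_matrix"],c["D"])[0,0]
    d=np.array([p[0],p[1],1.])
    if n=="wrist":
        T=c["T_tool_cam"];w,x,y,z=pose["ee_rot"];R=Ro.from_quat([x,y,z,w]).as_matrix()
        return pose["eef_pos"]+R@T[:3,3], R@T[:3,:3]@d
    return -c["R"].T@c["t"], c["R"].T@d
def atz(n,uv,z,pose=None):
    o,d=ray(n,uv,pose); return o+d*(z-o[2])/d[2]
def tri(l):
    A=0;b=0
    for o,d in l:
        d=d/np.linalg.norm(d);P=np.eye(3)-np.outer(d,d);A=A+P;b=b+P@o
    return np.linalg.solve(A,b)
def proj(n,X,pose=None):
    c=get_calibration(n);X=np.array(X,float).reshape(-1,3)
    if n=="wrist":
        T=c["T_tool_cam"];w,x,y,z=pose["ee_rot"];R=Ro.from_quat([x,y,z,w]).as_matrix()
        Xc=(((X-pose["eef_pos"])@R)-T[:3,3])@T[:3,:3]
        r=np.eye(3);t=np.zeros(3);X=Xc
    else: r=c["R"];t=c["t"]
    return cv2.projectPoints(X,cv2.Rodrigues(r)[0],t,c["camera_matrix"],c["D"])[0][:,0]
E
python3 - <<'E'
from h import *
np.set_printoptions(precision=1,suppress=True)
for n,l in (("top",[(238.1,199.1),(270.3,202.8)]),("scene",[(380.5,186.2),(419.5,197.2)])):
    a,b=[atz(n,p,150) for p in l]; print(n,a,b,(a+b)/2,np.linalg.norm(a-b),np.degrees(np.arctan2(*(a-b)[[1,0]])))
print("tri L",tri([ray("top",(238.1,199.1)),ray("scene",(419.5,197.2))]),tri([ray("top",(270.3,202.8)),ray("scene",(380.5,186.2))]))
print("collar",atz("top",(389.4,228.4),125),atz("scene",(257,149.4),125),"nose",atz("scene",(256.3,142.75),144))
print("nose top",atz("top",(389.7,228.2),144))
for p in ((150,262),(640,135)): print(atz("top",(p[0]/8+335,p[1]/8+205),66))
for p in ((120,215),(672,215)): print(atz("scene",(p[0]/8+210,p[1]/8+135),66))
for n,p in (("funnel",(454,209)),("jar",(178,205)),("scoop",(312,264)),("tub",(315,137)),("orange",(297,222))): print(n,atz("top",p,80))
w,x,y,z=sense()["ee_rot"];print(Ro.from_quat([x,y,z,w]).as_matrix())
E
```

```text
top [569.8 249.6 150. ] [559.4 146.7 150. ] [564.6 198.1 150. ] 103.37216864407056 84.25480564407864
scene [562.1 148.5 150. ] [573.2 253.9 150. ] [567.6 201.2 150. ] 105.93446445719937 -95.96306533858974
tri L [570.1 252.4 145.7] [559.6 147.8 146.9]
collar [ 484.8 -234.8  125. ] [ 493.1 -230.   125. ] nose [ 485.  -232.9  144. ]
nose top [ 484.6 -232.2  144. ]
[ 454.5 -125.9   66. ]
[ 510.5 -333.    66. ]
[ 515.2 -334.3   66. ]
[ 461.  -128.1   66. ]
funnel [ 554.6 -462.3   80. ]
jar [554.9 467.7  80. ]
scoop [366.3  12.5  80. ]
tub [795.8   9.   80. ]
orange [503.8  64.7  80. ]
[[-0.   0.3  1. ]
 [-0.   1.  -0.3]
 [-1.  -0.  -0. ]]
```

```bash
cat >> h.py <<'E'
def rt(s):
    w,x,y,z=s["ee_rot"];return Ro.from_quat([x,y,z,w]).as_matrix()
def plan(target,yawdeg):
    """shift in current tool axes, then tool turn"""
    s=sense();R=rt(s);a=np.radians(yawdeg)
    y=np.array([np.cos(a),np.sin(a),0]);x=np.array([0,0,-1.]);Rt=np.stack([x,y,np.cross(x,y)],1)
    print("t",round(s["time_s"],2),"pos",s["eef_pos"].round(1),"yaw",np.degrees(np.arctan2(R[1,1],R[0,1])).round(2),"tilt",np.degrees(np.arccos(-R[2,0])).round(2),"F",s["force"].round(1),"M",s["wrist_torque"].round(2),"grip",round(s["grip_width"]*85.4,1))
    print(" shift now-axes",(R.T@(np.array(target)-s["eef_pos"])).round(1)," after-turn axes",(Rt.T@(np.array(target)-s["eef_pos"])).round(1)," turn",Ro.from_matrix(R.T@Rt).as_rotvec().round(4))
E
python3 -c "
from h import *
plan([566,199.5,231],-5.8)"
```

```text
t 0.15 pos [148.4 503.4 230.9] yaw 73.57 tilt 0.05 F [-0.2 -0.9  0.3] M [-0.02  0.03  0.02] grip 85.2
 shift now-axes [  -0.  -173.4  486.5]  after-turn axes [-1.000e-01  4.461e+02  2.602e+02]  turn [1.3852e+00 5.0000e-04 9.0000e-04]
```

Emit:
jog_arm(
  increments=[
    {"rx": 0.17},
    {"rx": 0.17},
    {"rx": 0.17},
    {"rx": 0.17},
    {"rx": 0.17},
  ],
)

```text
schema error: expected keys rx, ry, rz, x, y, z, hand
```

Emit:
jog_arm(
  increments=[
    {"rx": 0.17},
    {"rx": 0.17},
    {"rx": 0.17},
    {},
    {},
  ],
)

```text
schema error: expected keys rx, ry, rz, x, y, z, hand
```

```bash
python3 -c "
from h import *
plan([566,199.5,231],-5.8)"
```

```text
t 0.15 pos [148.4 503.4 230.9] yaw 73.57 tilt 0.05 F [-0.2 -0.9  0.3] M [-0.02  0.03  0.02] grip 85.2
 shift now-axes [  -0.  -173.4  486.5]  after-turn axes [-1.000e-01  4.461e+02  2.602e+02]  turn [1.3852e+00 5.0000e-04 9.0000e-04]
```

Emit:
jog_arm(
  increments=[
    {"rx": 0.173, "ry": 0, "rz": 0, "x": 0, "y": 0, "z": 0, "hand": 85},
    {"rx": 0.173, "ry": 0, "rz": 0, "x": 0, "y": 0, "z": 0, "hand": 85},
    {"rx": 0.173, "ry": 0, "rz": 0, "x": 0, "y": 0, "z": 0, "hand": 85},
    {"rx": 0.173, "ry": 0, "rz": 0, "x": 0, "y": 0, "z": 0, "hand": 85},
    {"rx": 0.173, "ry": 0, "rz": 0, "x": 0, "y": 0, "z": 0, "hand": 85},
  ],
)

```text
time_s: 0.78
eef_pos: [148.5, 503.4, 231.0]
ee_rot: [0.592, 0.387, 0.592, -0.387]
force: [0.4, 0.0, 0.4]
grip_width: 0.994
```

Emit:
jog_arm(
  increments=[
    {"rx": 0.173, "ry": 0, "rz": 0, "x": 0, "y": 0, "z": 0, "hand": 85},
    {"rx": 0.173, "ry": 0, "rz": 0, "x": 0, "y": 0, "z": 0, "hand": 85},
    {"rx": 0.173, "ry": 0, "rz": 0, "x": 0, "y": 0, "z": 0, "hand": 85},
    {"rx": 0, "ry": 0, "rz": 0, "x": 0, "y": 49, "z": 29, "hand": 85},
    {"rx": 0, "ry": 0, "rz": 0, "x": 0, "y": 49, "z": 29, "hand": 85},
  ],
)

```text
time_s: 1.4
eef_pos: [240.9, 435.2, 231.1]
ee_rot: [-0.475, -0.524, -0.475, 0.524]
force: [0.2, 0.0, -0.5]
grip_width: 0.998
```

Emit:
jog_arm(
  increments=[
    {"rx": 0, "ry": 0, "rz": 0, "x": 0, "y": 49, "z": 29, "hand": 85},
    {"rx": 0, "ry": 0, "rz": 0, "x": 0, "y": 49, "z": 29, "hand": 85},
    {"rx": 0, "ry": 0, "rz": 0, "x": 0, "y": 49, "z": 29, "hand": 85},
    {"rx": 0, "ry": 0, "rz": 0, "x": 0, "y": 49, "z": 29, "hand": 85},
    {"rx": 0, "ry": 0, "rz": 0, "x": 0, "y": 49, "z": 29, "hand": 85},
  ],
)

```text
time_s: 2.02
eef_pos: [470.8, 266.0, 231.2]
ee_rot: [-0.474, -0.524, -0.474, 0.524]
force: [-0.6, 0.2, 0.5]
grip_width: 0.992
```

```bash
python3 -c "
from h import *
plan([566,199.5,231],-5.8)"
```

```text
t 2.02 pos [470.8 266.  231.2] yaw -5.74 tilt 0.01 F [-0.6  0.2  0.5] M [ 0.01 -0.03 -0.02] grip 84.7
 shift now-axes [  0.2 101.3  56.6]  after-turn axes [  0.2 101.4  56.5]  turn [ 0.0011 -0.      0.0002]
```

Emit:
jog_arm(
  increments=[
    {"rx": 0, "ry": 0, "rz": 0, "x": 0, "y": 50, "z": 28, "hand": 85},
    {"rx": 0, "ry": 0, "rz": 0, "x": 0, "y": 51, "z": 28, "hand": 85},
    {"rx": 0, "ry": 0, "rz": 0, "x": 0, "y": 0, "z": 0, "hand": 85},
  ],
)

```text
time_s: 2.4
eef_pos: [566.5, 198.9, 230.0]
ee_rot: [-0.473, -0.525, -0.473, 0.526]
force: [0.1, 0.7, -0.4]
grip_width: 0.996
```

```bash
python3 -c "
from h import *
plan([566,199.5,231],-5.8)
s=sense();im=capture('wrist');np.save('w1.npy',s,allow_pickle=True)
cv2.imwrite('pics/w1.png',im[:,:,::-1])
"
```

```text
t 2.4 pos [566.5 198.9 230. ] yaw -5.97 tilt 0.08 F [ 0.1  0.7 -0.4] M [ 0.02  0.03 -0.01] grip 85.0
 shift now-axes [-1.  -0.6 -0.6]  after-turn axes [-1.  -0.5 -0.6]  turn [-0.0029  0.0007  0.0012]
```

View pics/w1.png

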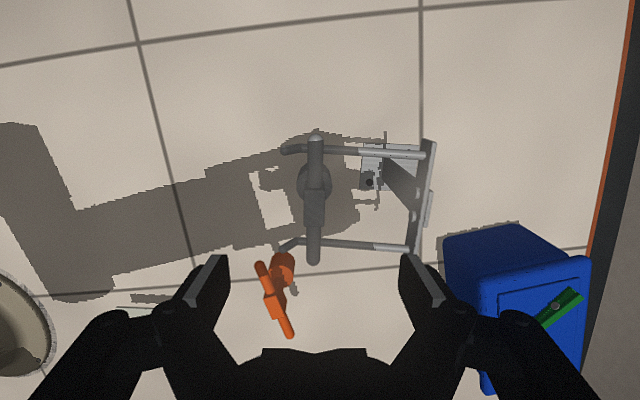

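```bash
python3 -c "
from h import *
im=cv2.imread('pics/w1.png');cv2.imwrite('pics/w1c.png',cv2.resize(im[125:275,270:440],None,fx=4,fy=4,interpolation=cv2.INTER_CUBIC))
"
```

```text
(no output)
```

View pics/w1c.png

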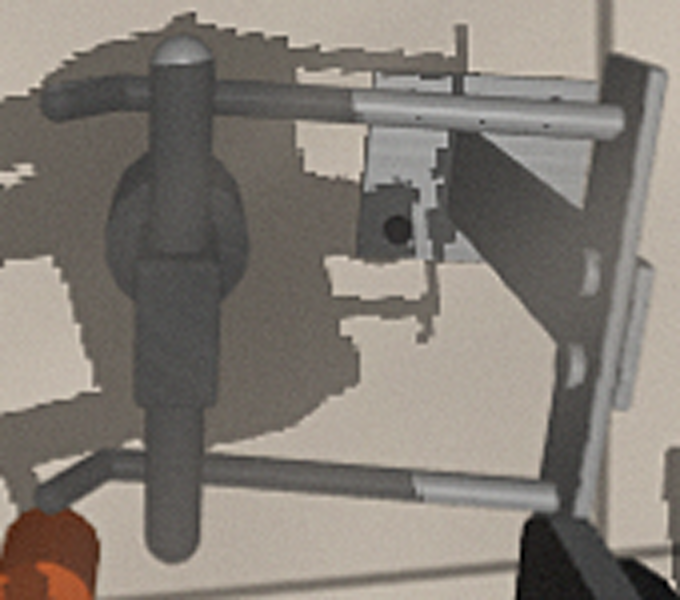

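```bash
python3 -c "
from h import *
s=np.load('w1.npy',allow_pickle=True).item()
f=lambda u,v:(270+u/4,125+v/4)
a=atz('wrist',f(182,38),150,s);b=atz('wrist',f(173,562),150,s)
print(a,b,(a+b)/2,np.linalg.norm(a-b),np.degrees(np.arctan2(*(a-b)[[1,0]]))-90)
for p in ((137,258),(219,258),(214,405),(137,405),(177,331)): print(atz('wrist',f(*p),162,s))
"
```

```text
[573.27061083 255.31955151 150.        ] [560.27648668 146.6112072  150.        ] [566.77354875 200.96537935 150.        ] 109.4821966589966 -6.8163373069883875
[561.0843379  217.78621083 162.        ]
[576.08453417 216.23997543 162.        ]
[572.4417991  187.09257838 162.        ]
[557.76079862 188.60159846 162.        ]
[566.93642539 202.82767228 162.        ]
```

```bash
python3 -c "
from h import *
plan([566.8,201.4,128],-6.3)
"
```

```text
t 2.45 pos [565.  200.5 230.3] yaw -5.86 tilt 0.09 F [-0.8  0.3 -0.1] M [0.02 0.05 0.01] grip 85.2
 shift now-axes [102.3   1.8  -1.1]  after-turn axes [102.3   1.7  -1.1]  turn [0.0077 0.0003 0.0016]
```

Emit:
jog_arm(
  increments=[
    {"rx": 0.008, "ry": 0, "rz": 0, "x": 30, "y": 1, "z": -1.5, "hand": 85},
    {"rx": 0, "ry": 0, "rz": 0, "x": 30, "y": 0, "z": 0, "hand": 85},
    {"rx": 0, "ry": 0, "rz": 0, "x": 25, "y": 0, "z": 0, "hand": 85},
    {"rx": 0, "ry": 0, "rz": 0, "x": 17, "y": 0, "z": 0, "hand": 60},
    {"rx": 0, "ry": 0, "rz": 0, "x": 0, "y": 0, "z": 0, "hand": 40},
  ],
)

```text
time_s: 3.08
eef_pos: [564.8, 203.4, 128.6]
ee_rot: [-0.472, -0.526, -0.473, 0.527]
force: [-0.2, -0.6, -0.5]
grip_width: 0.599
```

```bash
python3 -c "
from h import *
plan([566.8,201.4,128],-6.3)
im=capture('wrist')
cv2.imwrite('pics/w2.png',im[:,:,::-1])
"
```

```text
t 3.08 pos [564.8 203.4 128.6] yaw -6.14 tilt 0.1 F [-0.2 -0.6 -0.5] M [-0.04 -0.01  0.01] grip 51.2
 shift now-axes [0.6 2.2 1.8]  after-turn axes [0.6 2.2 1.8]  turn [0.0027 0.0004 0.0018]
```

View pics/w2.png

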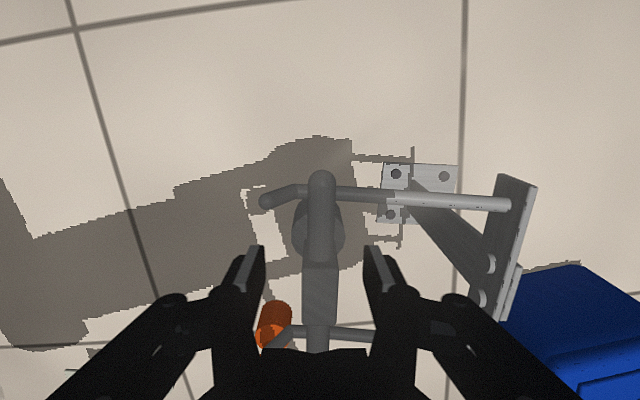

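The fingers straddle the hub (col ~321, fingers 258–368), so about a 1.5 mm trim is needed before closing.

Emit:
jog_arm(
  increments=[
    {"rx": 0, "ry": 0, "rz": 0, "x": 0, "y": 1.8, "z": 1, "hand": 30},
    {"rx": 0, "ry": 0, "rz": 0, "x": 0, "y": 0, "z": 0, "hand": 20},
    {"rx": 0, "ry": 0, "rz": 0, "x": 0, "y": 0, "z": 0, "hand": 8},
    {"rx": 0, "ry": 0, "rz": 0, "x": 0, "y": 0, "z": 0, "hand": 4},
    {"rx": 0, "ry": 0, "rz": 0, "x": 0, "y": 0, "z": 0, "hand": 4},
  ],
  force=60,
)

```text
time_s: 3.75
eef_pos: [567.7, 201.7, 130.0]
ee_rot: [0.473, 0.527, 0.472, -0.526]
force: [0.1, -0.5, 4.7]
grip_width: 0.175
```

Emit:
jog_arm(
  increments=[
    {"rx": 0, "ry": 0, "rz": 0, "x": 0, "y": 0, "z": 0, "hand": 4},
    {"rx": 0, "ry": 0, "rz": 0, "x": 0, "y": 0, "z": 0, "hand": 4},
  ],
)

```text
time_s: 4.0
eef_pos: [567.7, 201.7, 129.9]
ee_rot: [0.473, 0.527, 0.472, -0.526]
force: [0.6, -0.4, 5.3]
grip_width: 0.177
```

```bash
python3 -c "
from h import *
plan([566.8,201.4,128],-6.3)
im=capture('wrist')
cv2.imwrite('pics/w3.png',im[:,:,::-1])
"
```

```text
t 4.0 pos [567.7 201.7 129.9] yaw -6.19 tilt 0.08 F [ 0.6 -0.4  5.3] M [-0.11 -0.03 -0.1 ] grip 15.1
 shift now-axes [ 1.9 -0.9  0.4]  after-turn axes [ 1.9 -0.9  0.4]  turn [ 0.0018 -0.0003 -0.0014]
```

View pics/w3.png

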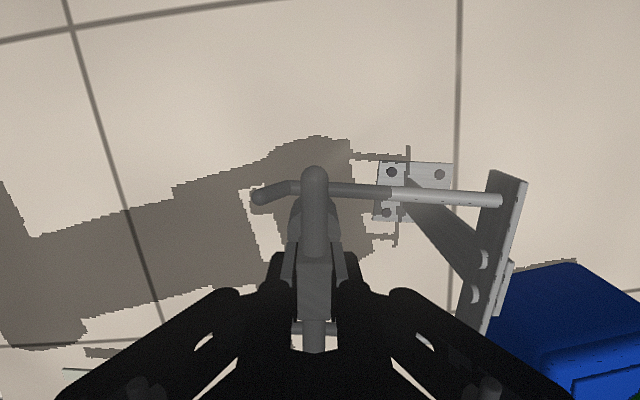

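The hub is firmly pinched (opening 15 mm). Lifting it straight up.

Emit:
jog_arm(
  increments=[
    {"rx": 0, "ry": 0, "rz": 0, "x": -10, "y": 0, "z": 0, "hand": 4},
    {"rx": 0, "ry": 0, "rz": 0, "x": -15, "y": 0, "z": 0, "hand": 4},
    {"rx": 0, "ry": 0, "rz": 0, "x": -15, "y": 0, "z": 0, "hand": 4},
    {"rx": 0, "ry": 0, "rz": 0, "x": 0, "y": 0, "z": 0, "hand": 4},
  ],
  force=80,
)

```text
time_s: 4.55
eef_pos: [567.9, 201.9, 170.9]
ee_rot: [0.473, 0.527, 0.472, -0.525]
force: [0.6, -0.4, -1.8]
grip_width: 0.173
```

Emit:
jog_arm(
  increments=[
    {"rx": 0, "ry": 0, "rz": 0, "x": -25, "y": 0, "z": 0, "hand": 4},
    {"rx": 0, "ry": 0, "rz": 0, "x": -30, "y": 0, "z": 0, "hand": 4},
    {"rx": 0, "ry": 0, "rz": 0, "x": -35, "y": 0, "z": 0, "hand": 4},
    {"rx": 0, "ry": 0, "rz": 0, "x": 0, "y": 0, "z": 0, "hand": 4},
    {"rx": 0, "ry": 0, "rz": 0, "x": 0, "y": 0, "z": 0, "hand": 4},
  ],
)

```text
time_s: 5.18
eef_pos: [566.8, 201.7, 257.7]
ee_rot: [-0.472, -0.525, -0.473, 0.527]
force: [-0.7, -0.1, -3.2]
grip_width: 0.175
```

```bash
python3 -c "
from h import *
plan([486,-190,260],-6.3)
for n in ('scene','top','wrist'):
  cv2.imwrite('pics/%s4.png'%n,capture(n)[:,:,::-1])
im=cv2.imread('pics/scene4.png');cv2.imwrite('pics/s4c.png',cv2.resize(im[100:250,330:480],None,fx=4,fy=4,interpolation=cv2.INTER_CUBIC))
"
```

```text
t 5.17 pos [566.8 201.7 257.7] yaw -6.19 tilt 0.14 F [-0.7 -0.1 -3.2] M [ 0.03 -0.01  0.01] grip 14.9
 shift now-axes [ -2.  -38.1 398.1]  after-turn axes [ -2.3 -37.3 398.2]  turn [0.002  0.0007 0.0024]
```

View pics/s4c.png

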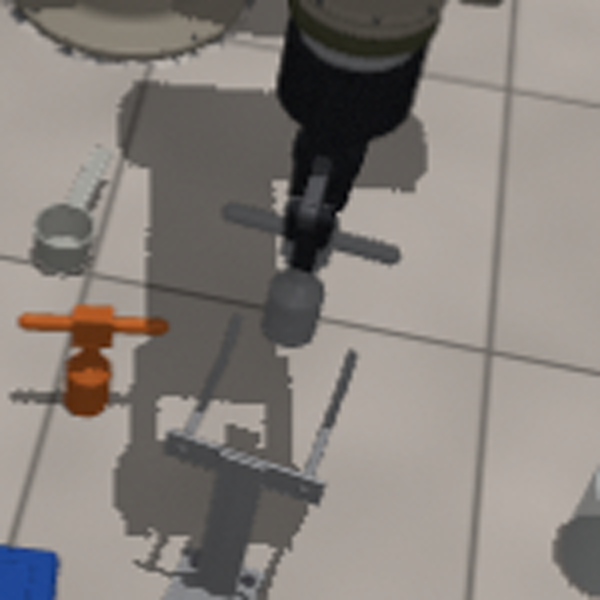

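View pics/wrist4.png

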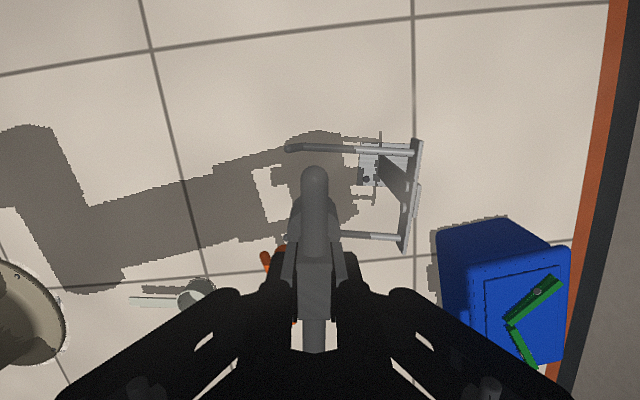

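The key hangs upright in the fingers. I'll carry it past the valve so the wrist camera can look down on the spindle.

Emit:
jog_arm(
  increments=[
    {"rx": 0, "ry": 0, "rz": 0, "x": 0, "y": -2, "z": 25, "hand": 4},
    {"rx": 0, "ry": 0, "rz": 0, "x": 0, "y": -3, "z": 45, "hand": 4},
    {"rx": 0, "ry": 0, "rz": 0, "x": 0, "y": -4, "z": 55, "hand": 4},
    {"rx": 0, "ry": 0, "rz": 0, "x": 0, "y": -4, "z": 55, "hand": 4},
    {"rx": 0, "ry": 0, "rz": 0, "x": 0, "y": -4, "z": 55, "hand": 4},
  ],
)

```text
time_s: 5.95
eef_pos: [524.3, -31.6, 258.7]
ee_rot: [-0.472, -0.526, -0.473, 0.526]
force: [1.3, -0.3, -2.2]
grip_width: 0.171
```

Emit:
jog_arm(
  increments=[
    {"rx": 0, "ry": 0, "rz": 0, "x": 0, "y": -4, "z": 55, "hand": 4},
    {"rx": 0, "ry": 0, "rz": 0, "x": 0, "y": -4, "z": 55, "hand": 4},
    {"rx": 0, "ry": 0, "rz": 0, "x": 0, "y": -4, "z": 55, "hand": 4},
    {"rx": 0, "ry": 0, "rz": 0, "x": 0, "y": -3, "z": 45, "hand": 4},
    {"rx": 0, "ry": 0, "rz": 0, "x": 0, "y": -2, "z": 35, "hand": 4},
  ],
)

```text
time_s: 6.58
eef_pos: [481.0, -273.5, 258.5]
ee_rot: [-0.472, -0.526, -0.472, 0.527]
force: [1.2, 0.4, -1.9]
grip_width: 0.175
```

Emit:
jog_arm(
  increments=[
    {"rx": 0, "ry": 0, "rz": 0, "x": 0, "y": 0, "z": 31, "hand": 4},
    {"rx": 0, "ry": 0, "rz": 0, "x": 25, "y": 0, "z": 0, "hand": 4},
    {"rx": 0, "ry": 0, "rz": 0, "x": 25, "y": 0, "z": 0, "hand": 4},
    {"rx": 0, "ry": 0, "rz": 0, "x": 20, "y": 0, "z": 0, "hand": 4},
    {"rx": 0, "ry": 0, "rz": 0, "x": 0, "y": 0, "z": 0, "hand": 4},
  ],
)

```text
time_s: 7.2
eef_pos: [477.7, -302.0, 187.5]
ee_rot: [-0.471, -0.526, -0.474, 0.526]
force: [0.5, -0.0, -1.6]
grip_width: 0.171
```

```bash
python3 -c "
from h import *
plan([486,-232,240],15)
s=sense();np.save('w5.npy',s,allow_pickle=True)
im=capture('wrist')[:,:,::-1];cv2.imwrite('pics/w5.png',im)
print(proj('wrist',[[486,-232,135]],s))
cv2.imwrite('pics/s5.png',capture('scene')[:,:,::-1])
"
```

```text
t 7.2 pos [ 477.7 -302.   187.5] yaw -6.19 tilt 0.23 F [ 0.5 -0.  -1.6] M [-0.   -0.03  0.  ] grip 14.6
 shift now-axes [-52.3   0.5 -70.7]  after-turn axes [-52.5  26.1 -65.5]  turn [-0.3699 -0.003   0.0026]
[[315.50230351 117.49838918]]
```

View pics/w5.png

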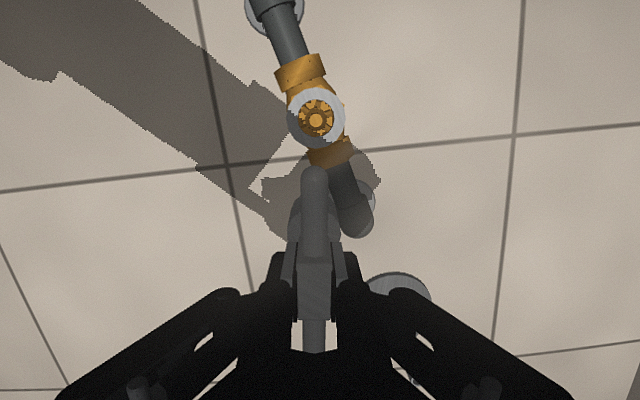

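```bash
python3 -c "
from h import *
im=cv2.imread('pics/w5.png');cv2.imwrite('pics/w5c.png',cv2.resize(im[93:147,290:344],None,fx=11,fy=11,interpolation=cv2.INTER_CUBIC))
cv2.imwrite('pics/w5d.png',cv2.resize(im[160:340,250:390],None,fx=3,fy=3,interpolation=cv2.INTER_CUBIC))
"
```

```text
(no output)
```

View pics/w5c.png

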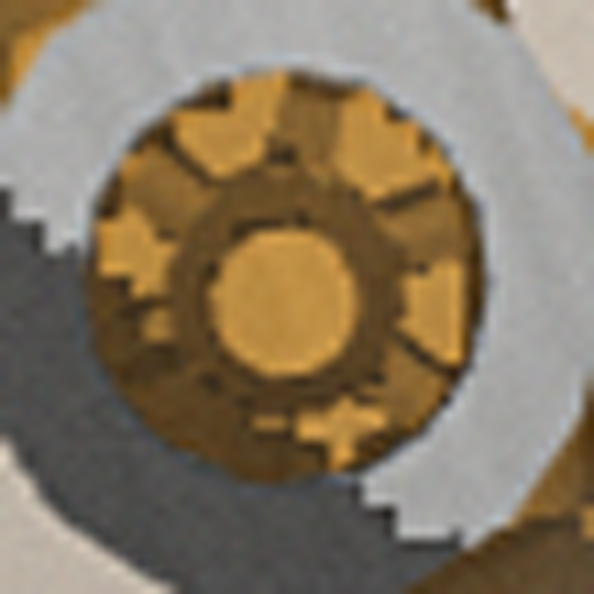

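View pics/w5d.png

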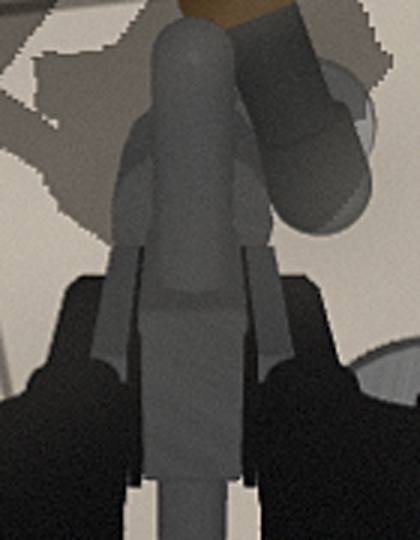

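View pics/s5.png

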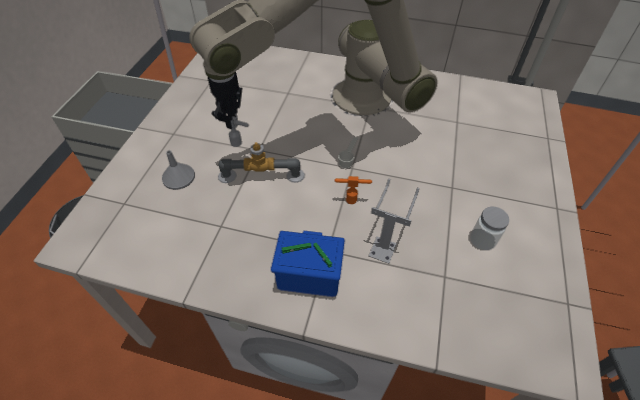

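```bash
python3 -c "
from h import *
np.set_printoptions(precision=1,suppress=True)
s=np.load('w5.npy',allow_pickle=True).item()
print('nose',atz('wrist',(315.9,120.5),145,s),'collar',atz('wrist',(316.2,118),125,s))
c=get_calibration('wrist');T=c['T_tool_cam']
def pt(P):
    X=(np.array(P,float)-T[:3,3])@T[:3,:3]
    return cv2.projectPoints(X,np.zeros(3),np.zeros(3),c['camera_matrix'],c['D'])[0][:,0]
for g in (-16,-17,-19):
  # hub top corners up-left, up-right, low-left, low-right; crossbar end top point and socket rim
  print(g,pt([[g-15,-8,-15],[g-15,8,-15],[g-15,-8,15],[g-15,8,15],[g-3,0,-55],[g-3,-6,-40],[g-3,6,-40]]).tolist())
print('obs',[(250+a/3,160+b/3) for a,b in ((138,310),(247,310),(140,478),(240,478),(193,18),(152,70),(233,70))])
"

```

```text
nose [ 486.1 -233.3  145. ] collar [ 486.4 -232.9  125. ]
-16 [[295.30863067703626, 263.09516404617307], [333.04999481506036, 263.13804895300757], [296.6184596929108, 320.58735899583473], [331.5729987982089, 320.6305789844283], [314.2834369642484, 164.2996313316526], [300.4510960954618, 198.24895487184293], [328.02400353898145, 198.27718634272884]]
-17 [[295.16775781630577, 264.32314657831915], [333.1931554939729, 264.36642884696244], [296.4984764984596, 322.1152568533521], [331.6938789186895, 322.15885688220897], [314.28542579283175, 164.78633897707746], [300.35079668001123, 198.9696691856842], [328.12744194503654, 198.99814421913018]]
-19 [[294.87963911293207, 266.83509736967886], [333.4859508609468, 266.8791950400072], [296.2536083585512, 325.23417386373507], [331.94057325896364, 325.27855199858413], [314.2894961985421, 165.7825686030051], [300.14570528546426, 200.4435256108079], [328.33895114977275, 200.47250001069284]]
obs [(296.0, 263.3333333333333), (332.3333333333333, 263.3333333333333), (296.6666666666667, 319.33333333333337), (330.0, 319.33333333333337), (314.3333333333333, 166.0), (300.6666666666667, 183.33333333333334), (327.6666666666667, 183.33333333333334)]
```

```bash
python3 -c "
from h import *
s=np.load('w5.npy',allow_pickle=True).item()
im=cv2.imread('pics/w5.png')
out=[]
for yaw in (12,16,20):
  k=cv2.resize(im[93:147,290:344],None,fx=7,fy=7,interpolation=cv2.INTER_CUBIC)
  for i in range(6):
    a=np.radians(yaw+60*i)
    e=np.array([np.cos(a),np.sin(a),0]);n=np.array([-np.sin(a),np.cos(a),0])
    for sg in (-1.8,1.8):
      P=np.array([486.2,-233.1,134])+np.array([e*7+n*sg,e*10.5+n*sg])
      q=((proj('wrist',P,s)-[290,93]+.5)*7).astype(int)
      cv2.line(k,tuple(map(int,q[0])),tuple(map(int,q[1])),(255,0,0),1)
  out.append(k[:,:266+100] if 0 else cv2.resize(k,(266,266)) if 0 else k)
o=np.hstack(out);cv2.imwrite('pics/ov.png',cv2.resize(np.hstack(out[:2]),(756,378)));cv2.imwrite('pics/ov2.png',np.hstack(out[1:]))
w=[((250,0),0)]
# pipe direction by wrist
P=[atz('wrist',p,55,s) for p in ((293,45),(345,190))];print(P)
"
```

```text
[array([ 473.18778856, -174.81740821,   55.        ]), array([ 506.82121726, -306.11174664,   55.        ])]
```

View pics/ov.png

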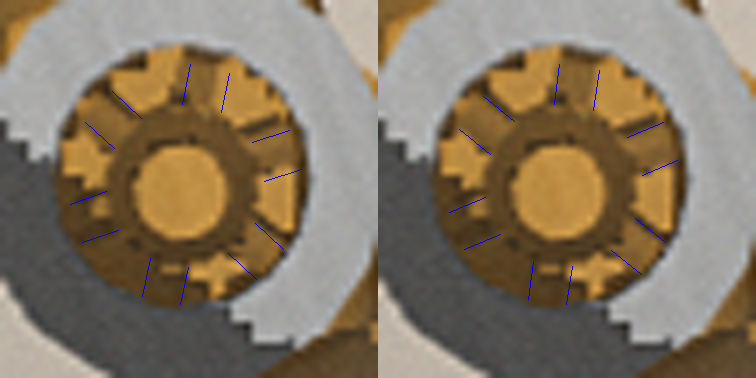

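View pics/ov2.png

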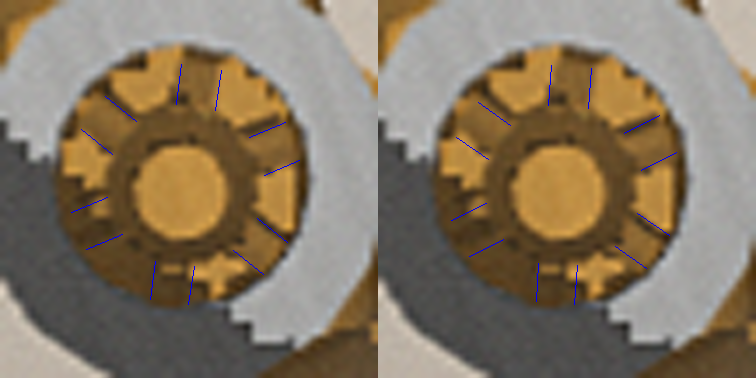

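Splines at yaw ≈16–17° (mod 60) and spindle axis at ≈(486.2, −233). Next: raise, turn and move over it.

Emit:
jog_arm(
  increments=[
    {"rx": 0, "ry": 0, "rz": 0, "x": -30, "y": 0, "z": 0, "hand": 4},
    {"rx": 0, "ry": 0, "rz": 0, "x": -25, "y": 0, "z": 0, "hand": 4},
    {"rx": -0.135, "ry": 0, "rz": 0, "x": 0, "y": 0, "z": 0, "hand": 4},
    {"rx": -0.135, "ry": 0, "rz": 0, "x": 0, "y": 0, "z": 0, "hand": 4},
    {"rx": -0.13, "ry": 0, "rz": 0, "x": 0, "y": 0, "z": 0, "hand": 4},
  ],
)

```text
time_s: 7.92
eef_pos: [478.6, -302.8, 245.5]
ee_rot: [0.569, 0.421, 0.568, -0.421]
force: [-0.5, -0.1, -2.0]
grip_width: 0.172
```

Emit:
jog_arm(
  increments=[
    {"rx": 0, "ry": 0, "rz": 0, "x": 0, "y": 14, "z": -31, "hand": 4},
    {"rx": 0, "ry": 0, "rz": 0, "x": 0, "y": 14, "z": -32, "hand": 4},
    {"rx": 0, "ry": 0, "rz": 0, "x": 0, "y": 0, "z": 0, "hand": 4},
    {"rx": 0, "ry": 0, "rz": 0, "x": 0, "y": 0, "z": 0, "hand": 4},
  ],
)

```text
time_s: 8.43
eef_pos: [487.2, -234.8, 245.0]
ee_rot: [0.568, 0.422, 0.567, -0.422]
force: [-0.7, -0.3, -1.3]
grip_width: 0.175
```

```bash
python3 -c "
from h import *
plan([486.2,-233,230],17)
im=capture('scene')[:,:,::-1];cv2.imwrite('pics/s6.png',cv2.resize(im[70:190,180:330],None,fx=5,fy=5,interpolation=cv2.INTER_CUBIC))
im=capture('wrist')[:,:,::-1];cv2.imwrite('pics/w6.png',im)
"
```

```text
t 8.43 pos [ 487.2 -234.8  245. ] yaw 16.73 tilt 0.08 F [-0.7 -0.3 -1.3] M [-0.    0.02 -0.07] grip 14.9
 shift now-axes [15.  -0.5 -2. ]  after-turn axes [15.  -0.5 -2. ]  turn [-0.0047  0.0013 -0.0006]
```

View pics/s6.png

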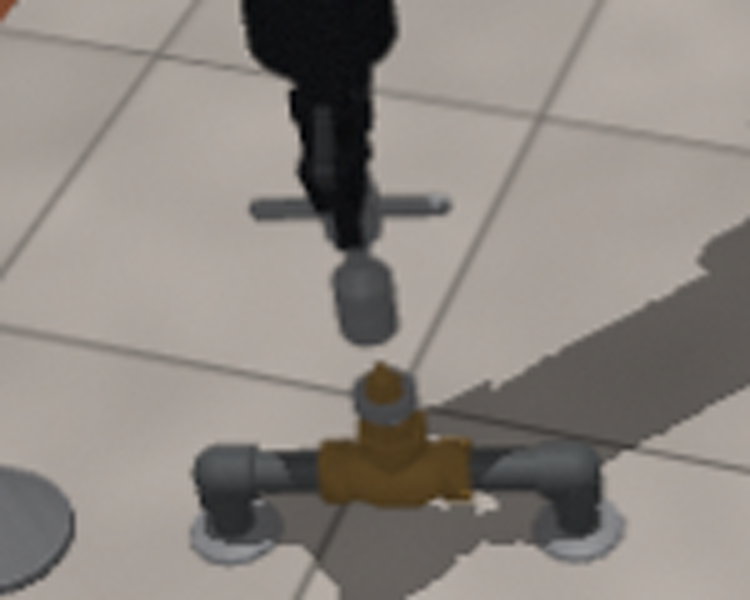

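View pics/w6.png

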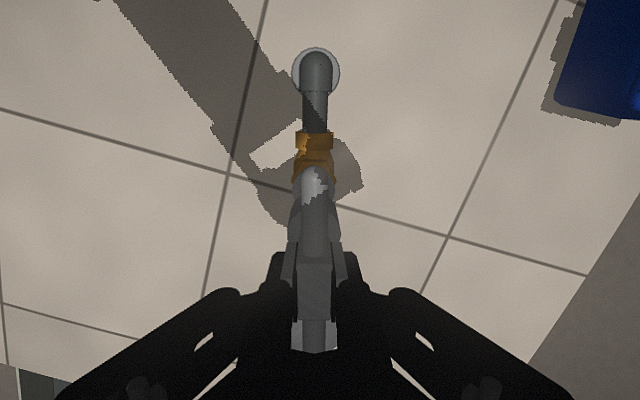

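```bash
python3 -c "
from h import *
np.set_printoptions(precision=1,suppress=True)
p=np.array([487,-234.6,245.2]);a=np.radians(16.73)
y=np.array([-np.sin(a),np.cos(a),0]);
g=p+[0,0,15.8]
th=np.linspace(0,2*np.pi,60)
c=np.stack([17.5*np.cos(th),17.5*np.sin(th),0*th],1)
f=lambda q:(q-[180,70]+.5)*5
print('bar',f(proj('scene',[g+[0,0,3]-55*y,g+[0,0,3]+55*y])))
m=f(proj('scene',c+g-[0,0,85]));print('mouth x',m[:,0].min(),m[:,0].max(),'y',m[:,1].min(),m[:,1].max())
m=f(proj('scene',c+g-[0,0,45]));print('sock top x',m[:,0].min(),m[:,0].max())
m=f(proj('scene',c*20/17.5+[486.2,-233,125]));print('collar x',m[:,0].min(),m[:,0].max(),m[:,1].min(),m[:,1].max())
print('nose',f(proj('scene',[[486.2,-233,145]])))
"
```

```text
bar [[252.7 211. ]
 [455.  206.1]]
mouth x 342.93040819133324 403.8327591858396 y 307.2369758733305 348.87949220587757
sock top x 333.4887855098435 396.0056787306803
collar x 353.1127885494661 420.4759684874739 367.24208339887514 414.6413041438542
nose [[382.8 366.4]]
```

```bash
python3 -c "
from h import *
im=capture('scene')[:,:,::-1];np.save('s7.npy',im);cv2.imwrite('pics/s7.png',cv2.resize(im[105:155,225:280],None,fx=12,fy=12,interpolation=cv2.INTER_CUBIC))
p=np.array([487,-234.6,245.2]);g=p+[0,0,15.8]
plan([486.2,-233,230],17)
th=np.linspace(0,2*np.pi,60)
c=np.stack([17.5*np.cos(th),17.5*np.sin(th),0*th],1)
k=cv2.resize(im[105:155,225:280],None,fx=12,fy=12,interpolation=cv2.INTER_CUBIC)
for q in (c+g-[0,0,85],c*20/17.5+[486.2,-233,125]):
  m=((proj('scene',q)-[225,105]+.5)*12).astype(np.int32);cv2.polylines(k,[m],True,(0,0,255),1)
cv2.imwrite('pics/s7.png',k)
"
```

```text
t 8.57 pos [ 487.  -235.   244.4] yaw 16.68 tilt 0.02 F [ 0.6  0.6 -2. ] M [-0.05 -0.06  0.01] grip 15.0
 shift now-axes [14.4 -0.2 -2.1]  after-turn axes [14.4 -0.2 -2.1]  turn [-0.0057  0.0003 -0.0001]
```

View pics/s7.png

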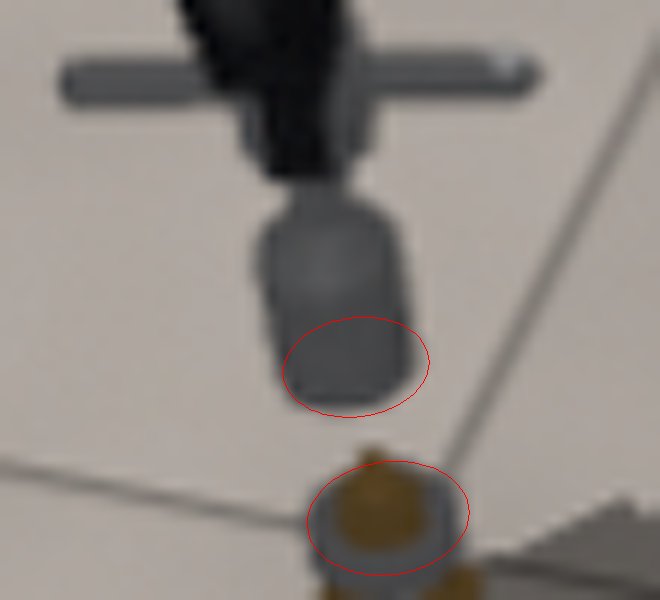

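Emit:
jog_arm(
  increments=[
    {"rx": -0.003, "ry": 0, "rz": 0, "x": 15, "y": -0.3, "z": -2.6, "hand": 4},
    {"rx": 0, "ry": 0, "rz": 0, "x": 10, "y": 0, "z": 0, "hand": 4},
    {"rx": 0, "ry": 0, "rz": 0, "x": 6, "y": 0, "z": 0, "hand": 4},
    {"rx": 0, "ry": 0, "rz": 0, "x": 0, "y": 0, "z": 0, "hand": 4},
  ],
  force=100,
)

```text
time_s: 9.07
eef_pos: [485.9, -231.8, 212.8]
ee_rot: [0.568, 0.421, 0.568, -0.421]
force: [0.4, 0.3, -0.9]
grip_width: 0.17
```

```bash
python3 -c "
from h import *
plan([486.2,-233,186],17)
im=capture('scene')[:,:,::-1];cv2.imwrite('pics/s8.png',cv2.resize(im[105:165,225:285],None,fx=10,fy=10,interpolation=cv2.INTER_CUBIC))
"
```

```text
t 9.07 pos [ 485.9 -231.8  212.8] yaw 16.9 tilt 0.05 F [ 0.4  0.3 -0.9] M [0.01 0.03 0.01] grip 14.5
 shift now-axes [26.8 -0.1  1.3]  after-turn axes [26.8 -0.1  1.2]  turn [-0.0018 -0.0007  0.0005]
```

View pics/s8.png

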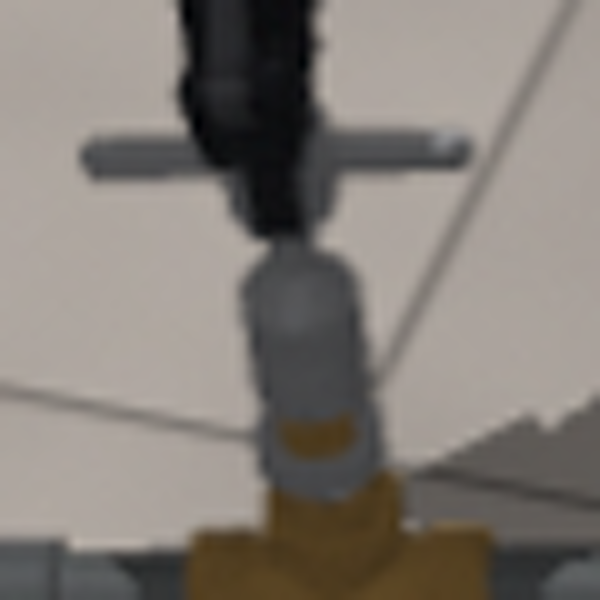

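The brass spindle (col ~318) is centred under the socket mouth (262–378). Lowering slowly.

Emit:
jog_arm(
  increments=[
    {"rx": 0, "ry": 0, "rz": 0, "x": 4, "y": 0, "z": 0, "hand": 4},
    {"rx": 0, "ry": 0, "rz": 0, "x": 4, "y": 0, "z": 0, "hand": 4},
    {"rx": 0, "ry": 0, "rz": 0, "x": 2, "y": 0, "z": 0, "hand": 4},
    {"rx": 0, "ry": 0, "rz": 0, "x": 0, "y": 0, "z": 0, "hand": 4},
  ],
)

```text
time_s: 9.62
eef_pos: [486.0, -231.8, 203.2]
ee_rot: [0.568, 0.421, 0.568, -0.421]
force: [0.1, -0.0, -1.9]
grip_width: 0.172
```

Emit:
jog_arm(
  increments=[
    {"rx": 0, "ry": 0, "rz": 0, "x": 2, "y": 0, "z": 0, "hand": 4},
    {"rx": 0, "ry": 0, "rz": 0, "x": 2, "y": 0, "z": 0, "hand": 4},
    {"rx": 0, "ry": 0, "rz": 0, "x": 0, "y": 0, "z": 0, "hand": 4},
  ],
)

```text
time_s: 10.0
eef_pos: [486.0, -231.8, 199.1]
ee_rot: [0.568, 0.421, 0.568, -0.421]
force: [0.6, -0.2, -2.2]
grip_width: 0.172
```

```bash
python3 -c "
from h import *
plan([486.2,-233,186],17)
"
```

```text
t 10.0 pos [ 486.  -231.8  199.1] yaw 16.9 tilt 0.02 F [ 0.6 -0.2 -2.2] M [-0.05  0.04 -0.04] grip 14.7
 shift now-axes [13.1 -0.1  1.2]  after-turn axes [13.1 -0.1  1.2]  turn [-0.0017 -0.0002  0.0002]
```

Emit:
jog_arm(
  increments=[
    {"rx": 0, "ry": 0, "rz": 0, "x": 2, "y": 0, "z": 0, "hand": 4},
    {"rx": 0, "ry": 0, "rz": 0, "x": 1, "y": 0, "z": 0, "hand": 4},
    {"rx": 0, "ry": 0, "rz": 0, "x": 0, "y": 0, "z": 0, "hand": 4},
  ],
)

```text
time_s: 10.38
eef_pos: [486.0, -231.8, 196.2]
ee_rot: [0.568, 0.421, 0.568, -0.421]
force: [-0.3, -0.6, -1.8]
grip_width: 0.17
```

Emit:
jog_arm(
  increments=[
    {"rx": 0, "ry": 0, "rz": 0, "x": 2, "y": 0, "z": 0, "hand": 4},
    {"rx": 0, "ry": 0, "rz": 0, "x": 0, "y": 0, "z": 0, "hand": 4},
  ],
)

```text
time_s: 10.62
eef_pos: [486.0, -231.8, 194.1]
ee_rot: [0.568, 0.421, 0.568, -0.421]
force: [0.3, 0.5, -1.7]
grip_width: 0.165
```

```bash
python3 -c "
from h import *
plan([486.2,-233,186],17)
"
```

```text
t 10.62 pos [ 486.  -231.8  194.1] yaw 16.9 tilt 0.02 F [ 0.3  0.5 -1.7] M [0.01 0.   0.04] grip 14.1
 shift now-axes [ 8.1 -0.1  1.2]  after-turn axes [ 8.1 -0.2  1.2]  turn [-0.0017 -0.0003  0.0002]
```

No stop force where an unmeshed key would have halted, so it looks meshed. On to the collar.

Emit:
jog_arm(
  increments=[
    {"rx": 0, "ry": 0, "rz": 0, "x": 2, "y": 0, "z": 0, "hand": 4},
    {"rx": 0, "ry": 0, "rz": 0, "x": 0, "y": 0, "z": 0, "hand": 4},
  ],
)

```text
time_s: 10.88
eef_pos: [486.1, -231.9, 192.6]
ee_rot: [0.568, 0.421, 0.568, -0.421]
force: [-0.9, 0.7, 2.0]
grip_width: 0.172
```

Emit:
jog_arm(
  increments=[
    {"rx": 0, "ry": 0, "rz": 0, "x": 2, "y": 0, "z": 0, "hand": 4},
    {"rx": 0, "ry": 0, "rz": 0, "x": 0, "y": 0, "z": 0, "hand": 4},
  ],
)

```text
time_s: 11.12
eef_pos: [486.1, -231.9, 190.5]
ee_rot: [0.568, 0.421, 0.568, -0.421]
force: [0.1, 0.5, 3.9]
grip_width: 0.174
```

Emit:
jog_arm(
  increments=[
    {"rx": 0, "ry": 0, "rz": 0, "x": 2, "y": 0, "z": 0, "hand": 4},
    {"rx": 0, "ry": 0, "rz": 0, "x": 0, "y": 0, "z": 0, "hand": 4},
  ],
)

```text
time_s: 11.38
eef_pos: [486.2, -231.9, 188.4]
ee_rot: [0.568, 0.421, 0.568, -0.421]
force: [-0.4, -0.0, 5.8]
grip_width: 0.169
```

```bash
python3 -c "
from h import *
plan([486.2,-233,186],17)
"
```

```text
t 11.38 pos [ 486.2 -231.9  188.4] yaw 16.9 tilt 0.03 F [-0.4 -0.   5.8] M [ 0.07  0.1  -0.03] grip 14.4
 shift now-axes [ 2.4 -0.3  1.1]  after-turn axes [ 2.4 -0.3  1.1]  turn [-0.0017  0.0004 -0.0003]
```

Spring signature matches: a 4 N step, then about 0.8 N/mm. Continuing to the stop.

Emit:
jog_arm(
  increments=[
    {"rx": 0, "ry": 0, "rz": 0, "x": 2, "y": 0, "z": 0, "hand": 4},
    {"rx": 0, "ry": 0, "rz": 0, "x": 0, "y": 0, "z": 0, "hand": 4},
  ],
)

```text
time_s: 11.62
eef_pos: [486.2, -231.9, 186.6]
ee_rot: [0.568, 0.421, 0.568, -0.421]
force: [-1.1, 1.1, 7.0]
grip_width: 0.169
```

Emit:
jog_arm(
  increments=[
    {"rx": 0, "ry": 0, "rz": 0, "x": 1, "y": 0, "z": 0, "hand": 4},
    {"rx": 0, "ry": 0, "rz": 0, "x": 0, "y": 0, "z": 0, "hand": 4},
  ],
)

```text
time_s: 11.88
eef_pos: [486.2, -232.0, 185.7]
ee_rot: [0.568, 0.421, 0.568, -0.421]
force: [-2.0, 0.3, 7.8]
grip_width: 0.174
```

Emit:
jog_arm(
  increments=[
    {"rx": 0, "ry": 0, "rz": 0, "x": 0.7, "y": 0, "z": 0, "hand": 4},
    {"rx": 0, "ry": 0, "rz": 0, "x": 0, "y": 0, "z": 0, "hand": 4},
  ],
)

```text
time_s: 12.12
eef_pos: [486.2, -232.0, 185.4]
ee_rot: [0.569, 0.421, 0.568, -0.421]
force: [-2.1, 1.1, 9.4]
grip_width: 0.166
```

Emit:
jog_arm(
  increments=[
    {"rx": 0, "ry": 0, "rz": 0, "x": 0.5, "y": 0, "z": 0, "hand": 4},
    {"rx": 0, "ry": 0, "rz": 0, "x": 0, "y": 0, "z": 0, "hand": 4},
  ],
)

```text
time_s: 12.38
eef_pos: [486.3, -232.0, 185.4]
ee_rot: [0.569, 0.421, 0.567, -0.421]
force: [-2.5, 3.2, 13.4]
grip_width: 0.169
```

Emit:
jog_arm(
  increments=[
    {"rx": 0, "ry": 0, "rz": 0, "x": 0.5, "y": 0, "z": 0, "hand": 4},
    {"rx": 0, "ry": 0, "rz": 0, "x": 0, "y": 0, "z": 0, "hand": 4},
  ],
)

```text
time_s: 12.62
eef_pos: [486.4, -232.1, 185.4]
ee_rot: [0.569, 0.421, 0.567, -0.421]
force: [-4.2, 1.8, 16.5]
grip_width: 0.17
```

```bash
python3 -c "
from h import *
plan([486.2,-233,186],17)
"
```

```text
t 12.62 pos [ 486.4 -232.1  185.4] yaw 16.91 tilt 0.13 F [-4.2  1.8 16.5] M [ 0.51  0.85 -0.05] grip 14.5
 shift now-axes [-0.6 -0.4  0.8]  after-turn axes [-0.6 -0.4  0.8]  turn [-0.0016  0.002  -0.0012]
```

Hard stop at z=185.4, about 8 mm after collar contact. Let it settle, then a final visual check.

Emit:
jog_arm(
  increments=[
    {"rx": 0, "ry": 0, "rz": 0, "x": 0.3, "y": 0, "z": 0, "hand": 4},
    {"rx": 0, "ry": 0, "rz": 0, "x": 0, "y": 0, "z": 0, "hand": 4},
    {"rx": 0, "ry": 0, "rz": 0, "x": 0, "y": 0, "z": 0, "hand": 4},
    {"rx": 0, "ry": 0, "rz": 0, "x": 0, "y": 0, "z": 0, "hand": 4},
  ],
)

```text
time_s: 13.12
eef_pos: [486.4, -232.1, 185.3]
ee_rot: [0.569, 0.421, 0.567, -0.421]
force: [-4.2, 2.5, 18.8]
grip_width: 0.17
```

```bash
python3 -c "
from h import *
plan([486.2,-233,186],17)
im=capture('scene')[:,:,::-1];cv2.imwrite('pics/s9.png',cv2.resize(im[105:180,215:305],None,fx=8,fy=8,interpolation=cv2.INTER_CUBIC))
im=capture('wrist')[:,:,::-1];cv2.imwrite('pics/w9.png',im)
plan([486.2,-233,186],17)
"
```

```text
t 13.12 pos [ 486.4 -232.1  185.3] yaw 16.91 tilt 0.14 F [-4.2  2.5 18.8] M [ 0.57  0.93 -0.02] grip 14.5
 shift now-axes [-0.7 -0.4  0.8]  after-turn axes [-0.7 -0.4  0.8]  turn [-0.0016  0.0022 -0.0012]
t 13.22 pos [ 486.4 -232.1  185.3] yaw 16.91 tilt 0.15 F [-4.2  1.5 19.1] M [0.56 0.95 0.02] grip 14.7
 shift now-axes [-0.7 -0.4  0.8]  after-turn axes [-0.7 -0.4  0.8]  turn [-0.0016  0.0022 -0.0013]
```

View pics/s9.png

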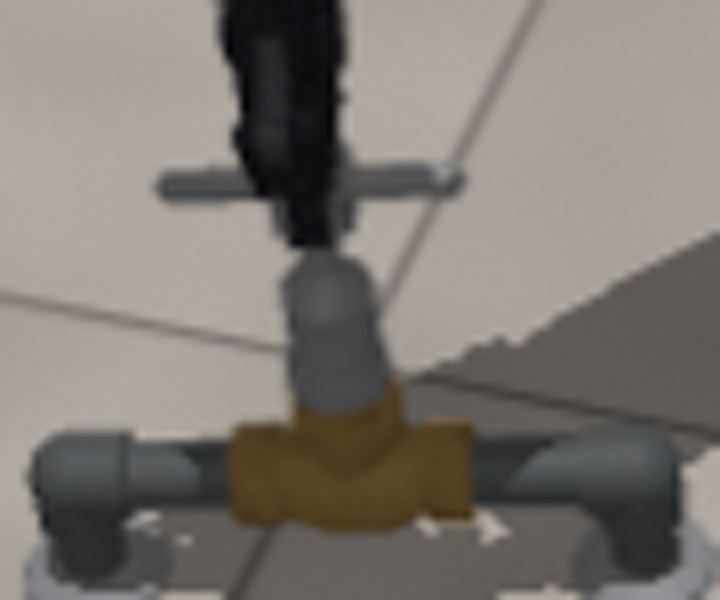

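View pics/w9.png

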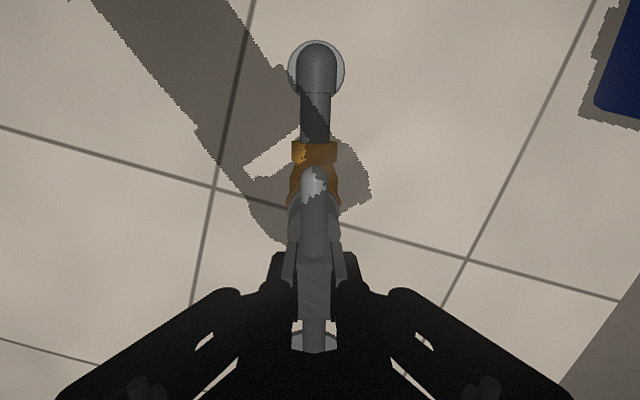

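The socket covers the spindle and collar and sits straight on the brass body (scene crop 290–388, 250–410). The crossbar is level, the push is steady at about 19 N, and the key hasn't turned since it meshed. Handing in.

```bash
python3 -c "
from rig import *
print(finish_job()); print(sense()['force'])"
```

```text
the job is handed in; nothing more can be done
None
the job is handed in; nothing more can be done
```

The steel key is on the valve spindle, pushed fully home against the collar, and the arm is still gripping it and pressing down. I handed the job in at about 13 s of the 48 s allowed, and no verdict was reported.

I lifted the key straight up off its hooks and carried it to the valve. Its splines were lined up by sight at about 17° yaw. It meshed on the first try, with no turning needed.

**Last checks:**
- **Collar and depth:** I felt about a 4 N step when the rim met the collar, then a steady rise over about 8 mm to a hard stop. That matches full collar travel.
- **Push:** steady at about 19 N on the force reading.
- **Grip:** the fingers are closed on the hub, commanded to 100 N. I did not measure finger force directly.
- **Upright:** the tool was tilted only 0.15°, and the crossbar looked level in the final picture.
- **Valve shut:** I did not turn the key after meshing, so the valve should still be shut. I can't read the spindle angle directly.
- **Tub, jar, funnel and scoop:** the arm passed clear above them and I felt no contact, but I did not measure their positions again at the end.

**One disagreement:** the scene camera put the key about 2 mm off the position from the wrist camera. I split the difference. About 4 N of side force remains, within the key's sideways play.

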